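# Index the assembly dial and lock it with its captive screw

### The arm

A 6-joint arm with a two-finger parallel gripper is mounted at the origin on the work surface. World frame = base frame: x ahead of the robot, y to its left, z up, the work surface at z = 0. Lengths are in mm, angles in rad, forces in N, time in s.
With the tool pointing down it reaches from about 275 to 1000 mm from the base axis. Payload 8.4 kg.
Tool frame: the origin (TCP) lies on the centre line of the jaws, within the pads' length; the fingertips stand 17 mm ahead of it and the grasp point (between the pads) lies 2 mm behind it; z points along the fingers, y is the line along which they close (so a half turn about z gives the same grasp; the last joint's range is limited). The gripper opens to 85 mm and grips with 20 to 120 N. Pads are 22 mm wide; open, the fingers measure 114 mm over their backs; the gripper's body (76 mm by 85 mm) begins 54 mm behind the grasp point. The pads swing forward as they close: fully open they stand 13 mm farther back than shut.
Start: joints at [1.121, 0.353, 1.633, -0, 1.155, -0.002], TCP at [270.614, 563.379, 248.281] pointing down, gripper open.
Joint ranges: [-2.63, 2.63], [-0.92, 2.1], [0.06, 2.66], [-1.3, 4.44], [0, 2.69], [-3.02, 3.02]. Speed limits (rad/s): [2.22, 2.22, 2.79, 3.14, 3.14, 3.14].

### API

Orientations are given as [roll, pitch, yaw] about the fixed x, y, z axes, in that order (R = Rz(yaw) Ry(pitch) Rx(roll)).
In Python, from rig import r, eyes gives the robot as it stands. The module is installed in compiled form; this text tells all that it offers.
- The arm moves only by the shell command python3 -m inch 'ROWS' [FORCE]. ROWS is JSON, a list of rows, each a list of 7 numbers: the shift along the tool's x, y, z in m, then the turn, a rotation vector about the tool's x, y, z in degrees, then the closure, from -1 (fully open) to 1 (shut). In form: [[x, y, z, rx, ry, rz, gripper], ...]. A call has 1 to 8 rows; each row shifts and turns the commanded pose from where the row before left it, along the tool's axes as they then stand; what a row does not reach is not made up. A row lasts 1/10 s, in which the tool goes at most 50 mm and 8.59 degrees, less where a joint would pass 70% of its speed; a pose out of reach is approached as far as the arm can. A call with a gripper value outside its range is refused whole. The fingers move at their own pace and stop on an object; FORCE is the grip in N (left out, the last holds). Time passes only in rows, so rows that do not move let the fingers close. It gives the time, the measured TCP pose, the force, the opening and the grip force at its end, in the units of the state.
- r.sense(): the state, without advancing time (a new reading comes with each control period).
- eyes.grab_frame(name): name is "scene" or "top"; returns a dict with "img" (384x512x3 uint8, blue, green, red), "fx", "fy", "cx", "cy" (pixels), "R" (3x3) and "t" (3): a world point X has camera coordinates R X + t. Camera axes: x right, y down, z forward; pixel columns grow to the right and rows downward; lengths in mm; the calibration is good to about 2 mm. A picture is of the moment at which its call begins. There is no depth.
- r.sign_off(): hands the job in; it is judged then, once.
The state is a dict: "clock": time; "qpos": joint angles; "qvel": joint speeds; "joint_efforts": joint torques, N m; "eef_pos": TCP position; "tcp_rot": TCP orientation; "contact_force": force on the tool from outside, world axes, zero at the start; "wrist_torque": the same for the moment, N m; "opening": opening from 0.0 (shut) to 1.0 (fully open); "grasp_force": force on a finger pad.
Only numpy, scipy, OpenCV 4.12 (cv2) and the standard library are available. Lean on these libraries where they do the work, as an engineer would, in place of code of your own. Each camera call takes 0.05 s, during which the arm holds its last target. There are 200 camera calls.

### The job

Pull the dial's ratchet lever through as many full strokes as it takes to bring the flanged fitting to the pointer post, then leave the lever back at its home stop. Then lock the dial: pull the winged captive screw straight out of the sloping block against its spring and turn it clockwise to its stop, so that it stays out. Move the dial only by its lever, leave all fittings standing in their nests untouched, and do not disturb the other things on the bench.

Things in the scene. Friction and masses are not known exactly. Their poses are not given: they have to be found in the camera images.
- fixture: Bench indexing fixture fixed to the table: dark steel base plate 250 x 250 x 12 mm with ratchet dial, lever, pointer post and sloping block. Origin on the table (z = 0) under the vertical dial axis, z up. Fixture positions and angles (from its x to its y) below are in this frame, mm. Its sloping grey block, 70 mm wide, is at (-100, 135); outward normal (0, 0.573, 0.820), 0.61 rad off vertical.
- dial: Aluminium dial on the fixture's axis, 204 mm diameter, top at z = 54 mm, with eight nests (each of three 26 mm tall pins) every 45 degrees on a 78 mm radius; at the start one nest is exactly at the station. A toothed ratchet wheel is under it. Turned counter-clockwise (from above) by the lever; friction holds it while the lever returns. Origin and axes as the fixture's at the start.
- lever (a joint): Angle of the ratchet lever about the dial axis (rad): 0 = home stop (starts at 0 to 0.08), 0.95 = far stop, growing counter-clockwise from above. Full stroke: to 0.93 or more, where a nest is at the station, and back to 0.05 or less. The first 0.15 is free, then the pawl pushes the dial; going back it clicks over a tooth. No return spring: stays where left; takes 2 to 6 N at the post.
- lever_post (a point): Centre of the top of the lever's upright round black post: 20 mm diameter, from z = 42 to 137 mm above the table, 170 mm from the dial axis. At lever angle q it stands at fixture angle q - 2.182 rad (the fixture's -y side; the stroke carries it away from the robot).
- station (a point): The stop for the flanged fitting: point at dial-top height (z = 54 mm) 78 mm from the dial axis at fixture angle +45 degrees, beside the aluminium pointer post (100 mm tall, 22 x 30 mm, 136 mm from the axis, a short finger near its top pointing inwards).
- flanged: The flanged fitting: loose aluminium tube of 30 mm diameter, 90 mm tall, with a 50 mm wide, 10 mm thick round flange on its top (the only one so shaped). Origin at the centre of its underside. Stands in a nest two, three or four nests short of the station.
- tube_a: Loose plain aluminium tube standing in a nest, 30 mm diameter, 90 mm tall. Origin at the centre of its underside.
- tube_b: Same as tube_a.
- tube_c: Same as tube_a, but 65 mm tall.
- tube_d: Same as tube_c.
- screw (a joint): How far the captive screw is pulled out of the sloping block along the block's outward normal (m): 0 = sprung in, 0.020 = fully out. Spring pull about 3.5 N at 0, 8 N at 0.018. It cannot be turned below 0.012; from 0.013 it can, and once turned it rests on its thread at about 0.012 when let go.
- knob (a joint): Turn of the captive screw's wing knob (rad), 0 at the start, growing clockwise looking at the block's face from outside; stop at 1.40.
- knob_wing (a point): Centre of the screw's black wing: a bar 50 mm long, 14 mm thick, 30 mm tall along the screw axis (the block's normal), its underside 18 mm off the sloping face when sprung in; then the centre is at fixture (-100, 154, 115). Site z = screw axis outward, x = along the length, y = across the thickness. At knob = 0 the length runs up the slope, fixture direction (0, -0.820, 0.573).
- wrench: Loose 160 mm wrench lying behind the fixture; bystander.
- jar: Loose grey jar, 56 mm diameter, 70 mm tall, left of the fixture; bystander.
- spare: Loose spare 30 x 90 mm tube lying in front of the fixture; bystander.
- driver: Loose 200 mm screwdriver on the right of the bench; bystander.
There are look-alikes about, which are no part of the job. Leave any purple look-alike of the flanged alone.

How it is judged (in metres and radians):
On the way, in this order (a step that is already met when the one before it is completed fails the run):
1. the flanged fitting has arrived at the pointer by the lever, the screw not yet turned (horizontal distance between flanged and station below 0.012 m and value of joint knob below 0.25 rad), for 0.2 s.
2. the lever is back home with the fitting still at the pointer (horizontal distance between flanged and station below 0.012 m and value of joint lever below 0.15 rad), for 0.1 s.
3. the captive screw is pulled out and turned onto its thread (horizontal distance between flanged and station below 0.012 m and value of joint screw above 0.009 m and value of joint knob above 1.15 rad), for 0.2 s.
At the end, for the whole second after the job is handed in: The flanged fitting stands at rest within 12 mm of the station beside the pointer; the lever is home (below 0.15 rad); the captive screw is out (above 9 mm) and turned clockwise by more than 1.15 rad and stays so; all five fittings stand upright (within 0.2 rad) in their nests on the dial (all of step 3 and value of joint lever below 0.15 rad and linear speed of flanged below 0.02 m/s and angle between each of flanged, tube_a, tube_b, tube_c, tube_d's own z axis and vertical below 0.2 rad and z of each of flanged, tube_a, tube_b, tube_c, tube_d in the frame of fixture above 0.048 m); the robot touches nothing.
It fails at once if the dial is pushed directly instead of by its lever (contact force between any of the fingers, the arm and dial above 2 N).
It fails at once if a fitting is touched by the robot (contact force between any of the fingers, the arm and flanged above 1 N or contact force between any of the fingers, the arm and tube_a above 1 N or contact force between any of the fingers, the arm and tube_b above 1 N or contact force between any of the fingers, the arm and tube_c above 1 N or contact force between any of the fingers, the arm and tube_d above 1 N).
It fails at once if a bystander is moved by more than 30 mm (distance of any of wrench, jar, spare, driver from where it was at the start of the episode above 0.03 m).
It also fails if it takes over 64 s, if anything falls off the work surface, if the arm or the gripper's body presses on something with over 40 N, if the wrist force passes 120 N, or if a joint passes its speed limit or range.

## Working session

There is one attempt and no reset: what is moved stays moved. The work goes in short steps, Python scripts to look and compute and a shell command to move; the robot and the scene stay as the last step left them, time stands still between calls to the robot, and variables do not carry over. Pictures are saved under pics/ and viewed, at most 10 in all, crops included, and the job is handed in when it is done.

```bash
mkdir -p pics
python3 - <<'E'
from rig import r,eyes
import cv2,json,numpy as np
print(r.sense())
for n in("scene","top"):
    f=eyes.grab_frame(n); cv2.imwrite(f"pics/{n}0.png",cv2.resize(f["img"],(800,600),interpolation=cv2.INTER_CUBIC)); cv2.imwrite(f"pics/{n}_raw.png",f["img"])
    print(n,{k:np.round(v,3).tolist() for k,v in f.items() if k!="img"})
    json.dump({k:np.array(v).tolist() for k,v in f.items() if k!="img"},open(n+".json","w"))
E
```

```text
{'clock': 0.0, 'qpos': array([ 1.12059144e+00,  3.53640251e-01,  1.63413813e+00,  3.42554221e-05,
        1.15522553e+00, -2.38741595e-03]), 'qvel': array([-0.00169544,  0.00044274, -0.00148088, -0.00078089, -0.00131043,
        0.00062851]), 'joint_efforts': array([ 6.84880069e-05, -6.05254412e+01, -3.42063367e+01, -2.78745125e-05,
        9.41188540e-03,  4.49848824e-05]), 'eef_pos': array([270.40685136, 562.9625634 , 247.5649018 ]), 'tcp_rot': array([-3.14018148e+00, -3.46894138e-05,  2.69376130e+00]), 'contact_force': array([-0.52730478,  0.86632802,  0.27010756]), 'wrist_torque': array([ 0.01429075, -0.0430019 ,  0.01978751]), 'grasp_force': 0.0, 'opening': 0.9947007272603144}
scene {'fx': 451.413, 'fy': 451.413, 'cx': 248.619, 'cy': 184.519, 'R': [[0.471, 0.882, 0.013], [0.534, -0.274, -0.8], [-0.702, 0.384, -0.6]], 't': [-234.479, -257.733, 1621.67]}
top {'fx': 360.247, 'fy': 360.247, 'cx': 250.22, 'cy': 187.003, 'R': [[-0.01, -1.0, 0.016], [-0.985, 0.007, -0.173], [0.173, -0.017, -0.985]], 't': [-64.579, 618.764, 988.555]}
```

View pics/scene0.png

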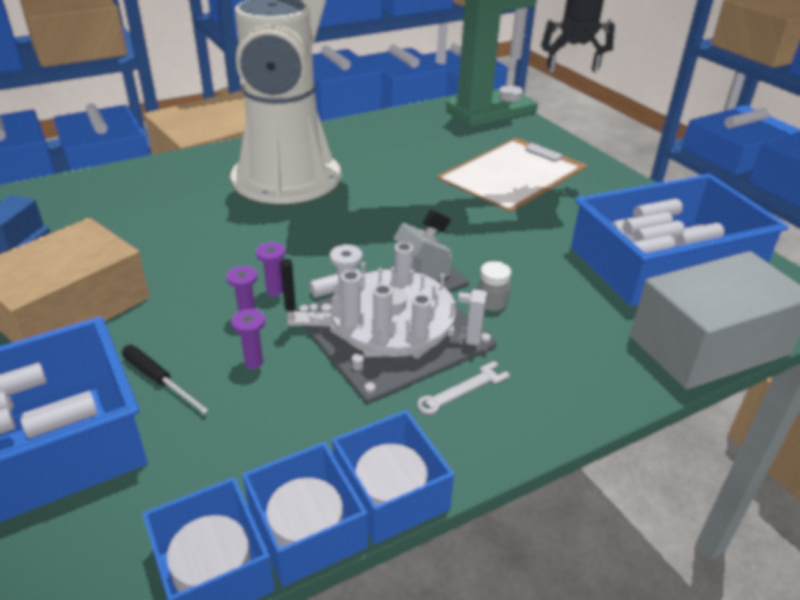

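View pics/top0.png

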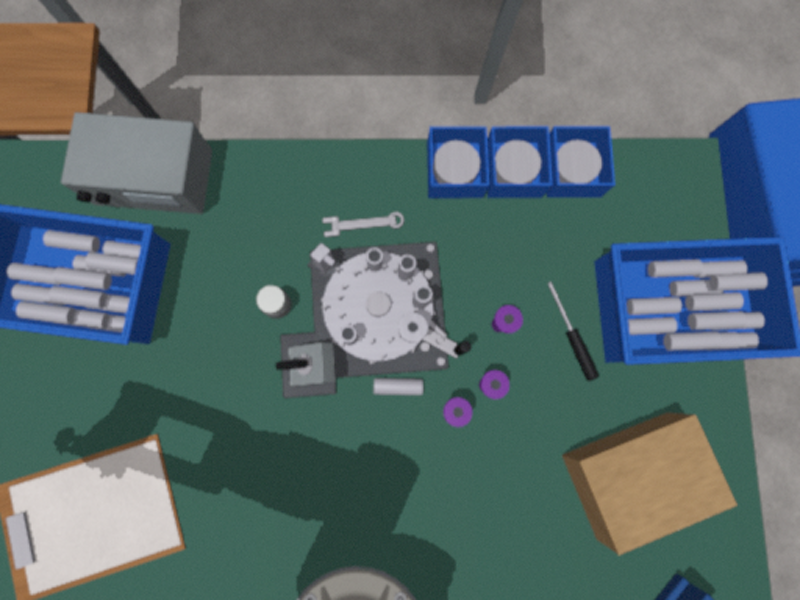

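The scene view shows the dial at about (395,310), the flanged fitting at (346,255), the lever post at (287,285) and the wing at (436,220). The top view shows the flange at (413,327), the post top at (463,348) and the wing at (292,365).

Possible mix-ups for the flanged fitting in the top view are the purple flanged tubes at (508,319), (495,384) and (458,411), and the plain tubes at (375,257), (407,263), (423,294) and (349,334). The aluminium flanged one at (413,327) fits the description. I'll check it in a close crop.

Run:
```python
import cv2
i=cv2.imread("pics/top_raw.png"); c=i[145:265,165:325]; cv2.imwrite("pics/topc.png",cv2.resize(c,(800,600),interpolation=cv2.INTER_CUBIC))
```

```text
(no output)
```

View pics/topc.png

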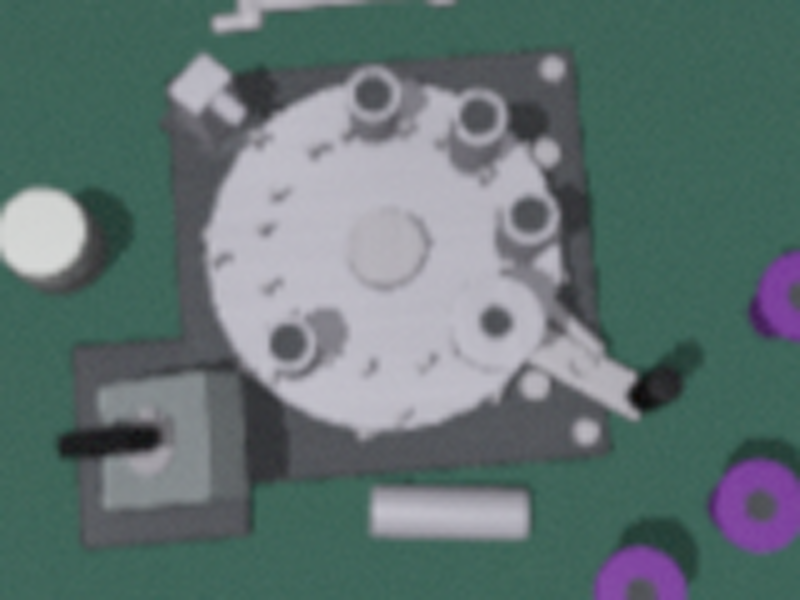

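Close crop (5x; raw = 165+u/5, 145+v/5): the flanged fitting is the aluminium one, with its bore at (496,322). Other points are the hub (389,248), post top (662,383), pointer top (203,83), plate corners (572,50) and (608,452), and the wing spanning (60,445) to (155,437).

```bash
cat > h.py <<'E'
import json,numpy as np
from scipy.optimize import least_squares
from scipy.spatial.transform import Rotation as Ro
C={n:json.load(open(n+".json")) for n in("scene","top")}
def proj(n,X):
    c=C[n];p=np.array(c["R"])@np.array(X)+np.array(c["t"]);return np.array([c["fx"]*p[0]/p[2]+c["cx"],c["fy"]*p[1]/p[2]+c["cy"]])
def F(p,X):
    c,s=np.cos(p[2]),np.sin(p[2]);return np.array([p[0]+c*X[0]-s*X[1],p[1]+s*X[0]+c*X[1],X[2]])
def ray(n,uv,z):
    c=C[n];d=np.array(c["R"]).T@[(uv[0]-c["cx"])/c["fx"],(uv[1]-c["cy"])/c["fy"],1];o=-np.array(c["R"]).T@c["t"];return o+d*(z-o[2])/d[2]
def tc(u,v): return (165+u/5-.4,145+v/5-.4)
E
cat > fit.py <<'E'
from h import *
obs=[("top",tc(572,50),(125,-125,12)),("top",tc(608,452),(-125,-125,12)),("top",tc(389,248),(0,0,58)),("top",tc(203,83),(96.2,96.2,112)),
("scene",(370/1.5625,401/1.5625),(125,-125,6)),("scene",(494/1.5625,345/1.5625),(125,125,6))]
fun=lambda p:np.concatenate([proj(n,F(p,X))-uv for n,uv,X in obs])
s=least_squares(fun,[480,0,0],x_scale=[100,100,.1],loss="soft_l1");print(s.x,np.round(s.fun.reshape(-1,2),1))
p=s.x
fl=ray("top",tc(496,322),144);po=ray("top",tc(662,383),137)
for q in(fl,po):
    d=Ro.from_euler("z",-p[2]).apply(q-[p[0],p[1],0]);print(q,d,np.hypot(*d[:2]),np.degrees(np.arctan2(d[1],d[0])))
for X in [(-100,154,115),(-100,154,115)+25*np.array([0,-.82,.573]),(-100,154,115)-25*np.array([0,-.82,.573])]:
    t=proj("top",F(p,X));print(F(p,X),(t-[165,145]+.4)*5,proj("scene",F(p,X)))
for q in(0,.5,.95):print("post",q,F(p,(170*np.cos(q-2.182),170*np.sin(q-2.182),137)))
print((proj("scene",F(p,(170*np.cos(.04-2.182),170*np.sin(.04-2.182),137)))))
print("station",F(p,(55.15,55.15,54)))
E
python3 fit.py
python3 - <<'E'
import cv2
i=cv2.imread("pics/scene_raw.png"); c=i[125:257,165:341]; cv2.imwrite("pics/scc.png",cv2.resize(c,(800,600),interpolation=cv2.INTER_CUBIC))
E
```

```text
[ 5.93804328e+02 -4.53696825e+01  7.79806890e-02] [[ 0.1 -0.7]
 [ 1.5  0.7]
 [-0.6  1. ]
 [-1.2 -0.3]
 [-2.2  1.4]
 [ 2.1 -0.4]]
[ 543.81687573 -103.21685875  144.        ] [-54.34193457 -53.77727495 144.        ] 76.45286883382963 -135.29922822351082
[ 511.74836685 -190.24357862  137.        ] [ -93.0925164  -138.04133395  137.        ] 166.49812758712974 -123.99499628036628
[482.11136431 100.37215074 115.        ] [112.03941921 446.880515  ] [278.42187052 141.42410331]
[483.70834875  79.93444928 129.325     ] [146.9455313  442.23616792] [272.60103066 138.9824308 ]
[480.51437988 120.80985219 100.675     ] [ 78.10321318 451.3958136 ] [284.08177879 143.79826971]
post 0 [ 507.3913685  -191.76913769  137.        ]
post 0.5 [ 588.15745925 -215.27587092  137.        ]
post 0.95 [ 662.62295738 -200.81741065  137.        ]
[182.03876998 168.3326549 ]
station [644.49045172  13.9089969   54.        ]
```

View pics/scc.png

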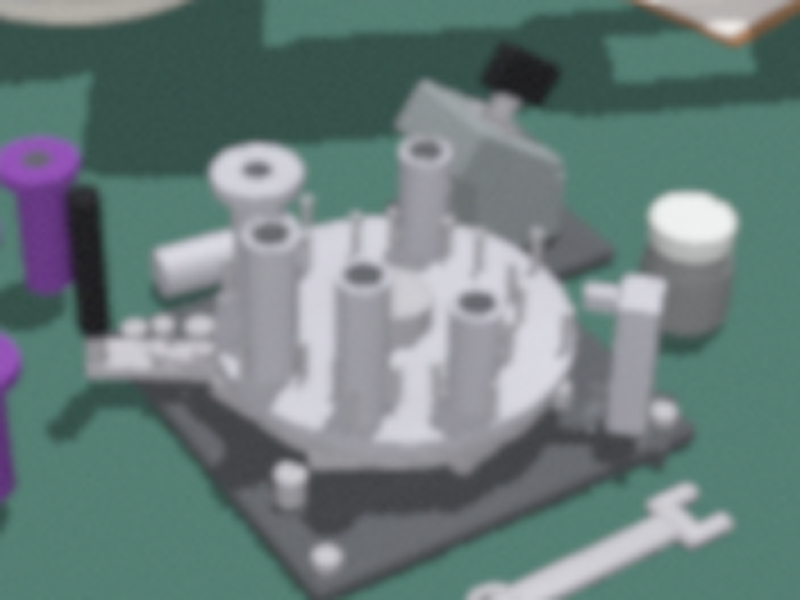

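Scene crop (4.545x): wing centre (520,72), flange bore (257,170), post top (84,192), near plate corner (325,590), right corner (692,432). The flanged fitting is in the -135° nest, so it is four strokes short. I'll refine the pose with these points.

```bash
sed -i 's#^("scene",(370.*#("scene",sc(325,592),(125,-125,6)),("scene",sc(692,434),(125,125,6)),("scene",sc(520,72),(-100,154,115)),("scene",sc(257,170),(-55.15,-55.15,144)),("top",tc(496,322),(-55.15,-55.15,144)),("top",tc(110,442),(-100,154,117)),("scene",sc(405,290),(0,0,60))]#; s#^obs#sc=lambda u,v:(165+u/4.545-.4,125+v/4.545-.4)\nobs#' fit.py; python3 fit.py
```

```text
[ 5.93649256e+02 -4.37714697e+01  7.55396641e-02] [[-0.3 -0.6]
 [ 0.9  0.9]
 [-1.2  1.1]
 [-1.7 -0.3]
 [-1.1  2.9]
 [ 1.8  0.2]
 [ 0.   0.9]
 [ 0.1  0.4]
 [-0.1  0.4]
 [-0.4  0.9]
 [-2.2  5.3]]
[ 543.81687573 -103.21685875  144.        ] [-54.17648553 -55.51512257 144.        ] 77.56945544650725 -134.3008175684893
[ 511.74836685 -190.24357862  137.        ] [ -92.72126146 -139.87352157  137.        ] 167.81488123069033 -123.54014293097335
[482.31238467 102.24257433 115.        ] [108.51569894 446.53183893] [279.03635254 141.29811441]
[483.85947546  81.8010355  129.325     ] [143.37705826 441.97839381] [273.21646845 138.8476772 ]
[480.76529389 122.68411317 100.675     ] [ 74.62360513 450.95868264] [284.6957074  143.68096148]
post 0 [ 506.8791901  -189.95955278  137.        ]
post 0.5 [ 587.58765976 -213.66336781  137.        ]
post 0.95 [ 662.08822945 -199.38672258  137.        ]
[182.64861661 168.03377862]
station [644.47992981  15.38330709  54.        ]
```

```bash
cat >> h.py <<'E'
P=[593.65,-43.8,.0755]
def post(q,z=105): return F(P,(170*np.cos(q-2.182),170*np.sin(q-2.182),z))
def rows(pos,Rt,n,g,start=None):
    "rows for n equal steps from the present pose to pos (mm), Rt"
    from rig import r
    s=r.sense(); p0=s["eef_pos"];R0=Ro.from_euler("xyz",s["tcp_rot"])
    w=(R0.inv()*Rt).as_rotvec(degrees=True)/n; d=(np.array(pos)-p0)/n; R=R0
    print("dist",np.linalg.norm(d*n),"turn",np.linalg.norm(w*n),"turn/row",np.round(w,2))
    out=[]
    for i in range(n):
        out.append([round(float(x),4) for x in R.inv().apply(d)/1000]+[round(float(x),1) for x in w]+[g]); R=R*Ro.from_rotvec(w,degrees=True)
    for k in range(0,n,8): print(json.dumps(out[k:k+8]))
def down(yaw): return Ro.from_euler("xyz",[np.pi,0,yaw])
E
python3 - <<'E'
from h import *
for u in((508,319),(495,384),(458,411)): print(np.round(ray("top",np.array(u)/1.5625,90)))
print(post(.03))
rows((*post(.03)[:2],215),down(1.061),16,-0.1)
E
```

```text
[ 562. -277.   90.]
[ 448. -249.   90.]
[ 403. -183.   90.]
[ 511.29806326 -192.52174863  105.        ]
dist 793.6701213764679 turn 93.55334414545871 turn/row [-0.    0.    5.85]
[[-0.034, -0.036, 0.0021, -0.0, 0.0, 5.8, -0.1], [-0.0375, -0.0324, 0.0021, -0.0, 0.0, 5.8, -0.1], [-0.0406, -0.0284, 0.0021, -0.0, 0.0, 5.8, -0.1], [-0.0433, -0.0241, 0.0021, -0.0, 0.0, 5.8, -0.1], [-0.0455, -0.0196, 0.0021, -0.0, 0.0, 5.8, -0.1], [-0.0473, -0.0148, 0.0021, -0.0, 0.0, 5.8, -0.1], [-0.0486, -0.0099, 0.0021, -0.0, 0.0, 5.8, -0.1], [-0.0493, -0.0049, 0.0021, -0.0, 0.0, 5.8, -0.1]]
[[-0.0496, 0.0001, 0.0021, -0.0, 0.0, 5.8, -0.1], [-0.0493, 0.0052, 0.002, -0.0, 0.0, 5.8, -0.1], [-0.0485, 0.0101, 0.002, -0.0, 0.0, 5.8, -0.1], [-0.0472, 0.015, 0.002, -0.0, 0.0, 5.8, -0.1], [-0.0454, 0.0198, 0.002, -0.0, 0.0, 5.8, -0.1], [-0.0432, 0.0243, 0.002, -0.0, 0.0, 5.8, -0.1], [-0.0405, 0.0286, 0.002, -0.0, 0.0, 5.8, -0.1], [-0.0374, 0.0325, 0.002, -0.0, 0.0, 5.8, -0.1]]
```

```bash
python3 -m inch '[[-0.034,-0.036,0.002,0,0,5.8,-0.1],[-0.0375,-0.0325,0.002,0,0,5.8,-0.1],[-0.0405,-0.0285,0.002,0,0,5.8,-0.1],[-0.043,-0.024,0.002,0,0,5.8,-0.1],[-0.0455,-0.0195,0.002,0,0,5.8,-0.1],[-0.047,-0.015,0.002,0,0,5.8,-0.1],[-0.0485,-0.01,0.002,0,0,5.8,-0.1],[-0.049,-0.005,0.002,0,0,5.8,-0.1]]' 25
python3 -m inch '[[-0.0495,0,0.002,0,0,5.8,-0.1],[-0.049,0.005,0.002,0,0,5.8,-0.1],[-0.0485,0.01,0.002,0,0,5.8,-0.1],[-0.047,0.015,0.002,0,0,5.8,-0.1],[-0.0455,0.02,0.002,0,0,5.8,-0.1],[-0.043,0.0245,0.002,0,0,5.8,-0.1],[-0.0405,0.0285,0.002,0,0,5.8,-0.1],[0,0,0,0,0,0,-0.1]]'
python3 - <<'E'
from h import *
rows((*post(.03)[:2],160),down(1.061),4,-0.1)
E
```

```text
clock: 0.9
eef_pos: [391.3, 184.8, 232.2]
tcp_rot: [3.141, 0.0, 1.88]
contact_force: [0.3, 0.6, -0.2]
opening: 0.551
grasp_force: 0.0
clock: 1.7
eef_pos: [501.0, -147.2, 218.0]
tcp_rot: [3.14, 0.001, 1.168]
contact_force: [0.7, 0.1, 0.0]
opening: 0.551
grasp_force: 0.0
dist 74.32007622270997 turn 6.129298349649646 turn/row [0.03 0.01 1.53]
[[-0.0094, 0.0068, 0.0145, 0.0, 0.0, 1.5, -0.1], [-0.0092, 0.007, 0.0145, 0.0, 0.0, 1.5, -0.1], [-0.009, 0.0073, 0.0145, 0.0, 0.0, 1.5, -0.1], [-0.0088, 0.0075, 0.0145, 0.0, 0.0, 1.5, -0.1]]
```

```bash
python3 -m inch '[[-0.0095,0.007,0.0145,0,0,1.5,-0.1],[-0.009,0.007,0.0145,0,0,1.5,-0.1],[-0.009,0.007,0.0145,0,0,1.5,-0.1],[-0.009,0.0075,0.0145,0,0,1.5,-0.1],[0,0,0,0,0,0,-0.1]]'
python3 -m inch '[[0,0,0.015,0,0,0,-0.1],[0,0,0.015,0,0,0,-0.1],[0,0,0.014,0,0,0,-0.1],[0,0,0,0,0,0,1],[0,0,0,0,0,0,1],[0,0,0,0,0,0,1],[0,0,0,0,0,0,1],[0,0,0,0,0,0,1]]' 25
python3 - <<'E'
from h import *
from rig import r
s=r.sense();e=s["eef_pos"];print(e,s["tcp_rot"],post(.03))
R=down(s["tcp_rot"][2])
# q of the tool
v=e[:2]-np.array(P[:2]);print("rad",np.hypot(*v),"q",np.arctan2(v[1],v[0])-P[2]+2.182)
E
```

```text
clock: 2.2
eef_pos: [509.0, -187.7, 157.6]
tcp_rot: [-3.138, 0.001, 1.069]
contact_force: [-0.0, -0.5, -0.4]
opening: 0.553
grasp_force: 0.0
clock: 3.0
eef_pos: [510.0, -187.2, 116.4]
tcp_rot: [-3.142, -0.0, 1.071]
contact_force: [1.4, 2.3, -7.2]
opening: 0.227
grasp_force: 25.2
[ 510.02485393 -187.16234537  116.3583228 ] [-3.14154841e+00 -2.66585861e-04  1.07056895e+00] [ 511.29806326 -192.52174863  105.        ]
rad 165.969657240566 q 0.0076442589723915155
```

```bash
cat > q.py <<'E'
from h import *
from rig import r
s=r.sense();e=s["eef_pos"];v=e[:2]-np.array(P[:2]);print("rad",np.hypot(*v),"q",np.arctan2(v[1],v[0])-P[2]+2.182,"z",e[2],"yaw-q",s["tcp_rot"][2]-np.arctan2(v[1],v[0])+P[2]-2.182,s["contact_force"],s["grasp_force"])
E
python3 -m inch '[[0.0003,0.0098,0,0,0,-3.3,1],[0.0003,0.0098,0,0,0,-3.3,1],[0.0003,0.0098,0,0,0,-3.3,1],[0.0003,0.0098,0,0,0,-3.3,1],[0.0003,0.0098,0,0,0,-3.3,1],[0.0003,0.0098,0,0,0,-3.3,1],[0.0003,0.0098,0,0,0,-3.3,1],[0.0003,0.0098,0,0,0,-3.3,1]]'; python3 q.py
```

```text
clock: 3.8
eef_pos: [584.1, -209.9, 116.4]
tcp_rot: [-3.14, 0.003, 1.534]
contact_force: [-5.5, -9.5, -4.2]
opening: 0.229
grasp_force: 25.7
rad 166.34546388151333 q 0.4785319349710644 z 116.38000328447143 yaw-q 1.0559151891339358 [-5.51051763 -9.51471891 -4.16556828] 25.659332871437073
```

```bash
python3 -m inch '[[0,0.0098,0,0,0,-3.3,1],[0,0.0098,0,0,0,-3.3,1],[0,0.0098,0,0,0,-3.3,1],[0,0.0098,0,0,0,-3.3,1],[0,0.0098,0,0,0,-3.3,1],[0,0.0098,0,0,0,-3.3,1],[0,0.007,0,0,0,-2.3,1],[0,0.003,0,0,0,-1,1]]'; python3 q.py
```

```text
clock: 4.6
eef_pos: [652.5, -200.1, 116.4]
tcp_rot: [-3.14, 0.002, 1.937]
contact_force: [-3.1, -7.2, -3.2]
opening: 0.226
grasp_force: 25.8
rad 166.9754127599446 q 0.8958707652904496 z 116.3861602094504 yaw-q 1.0412787640726098 [-3.12354679 -7.21402322 -3.19552895] 25.778416693210602
```

```bash
python3 -m inch '[[0,0.003,0,0,0,-1,1],[0,0.003,0,0,0,-1,1],[0,0.002,0,0,0,-0.7,1],[0,0,0,0,0,0,1]]'; python3 q.py;  python3 -m inch '[[0,0.002,0,0,0,-0.7,1],[0,0.002,0,0,0,-0.7,1],[0,0,0,0,0,0,1]]'; python3 q.py
python3 - <<'E'
from rig import r,eyes
import cv2
f=eyes.grab_frame("top")["img"][145:265,165:325]; cv2.imwrite("pics/t1.png",cv2.resize(f,(800,600),interpolation=cv2.INTER_CUBIC))
E
```

```text
clock: 5.0
eef_pos: [659.8, -197.2, 116.4]
tcp_rot: [-3.14, 0.002, 1.983]
contact_force: [-1.2, -5.8, -5.5]
opening: 0.226
grasp_force: 25.6
rad 167.04900610298512 q 0.9429393534919228 z 116.41436294834183 yaw-q 1.0400464036939745 [-1.19881073 -5.77851088 -5.49514316] 25.556811690330505
clock: 5.3
eef_pos: [661.2, -196.5, 116.4]
tcp_rot: [-3.136, 0.001, 2.007]
contact_force: [-10.1, -11.0, 0.4]
opening: 0.23
grasp_force: 26.8
rad 167.00322733488719 q 0.9523002916805126 z 116.35382758886234 yaw-q 1.0547535588322572 [-10.07733268 -10.95065729   0.38584248] 26.792160272598267
```

View pics/t1.png

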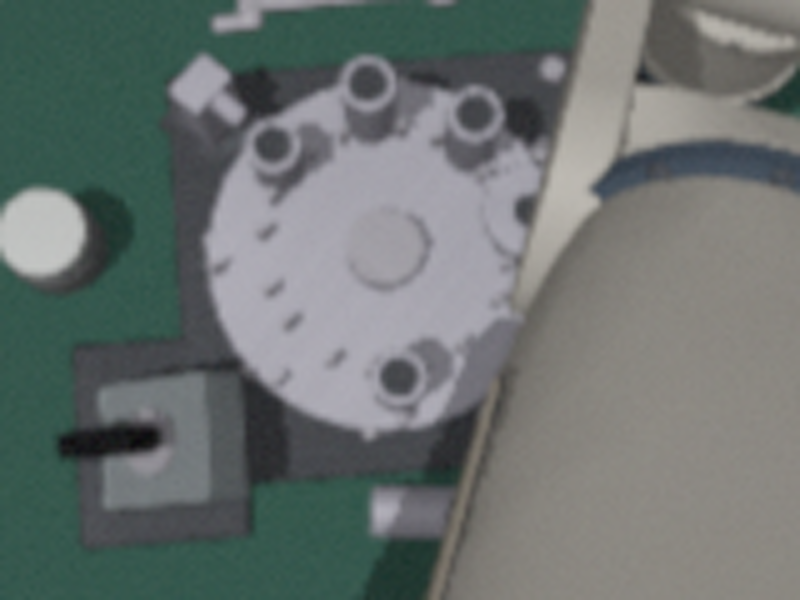

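One stroke turned the dial by 45°: a short tube is now near (275,147) and the flange near (515,208). The far stop was felt at q≈0.95. Returning the lever.

```bash
python3 -m inch '[[0.0002,-0.0098,0,0,0,3.3,1],[0.0002,-0.0098,0,0,0,3.3,1],[0.0002,-0.0098,0,0,0,3.3,1],[0.0002,-0.0098,0,0,0,3.3,1],[0.0002,-0.0098,0,0,0,3.3,1],[0.0002,-0.0098,0,0,0,3.3,1],[0.0002,-0.0098,0,0,0,3.3,1],[0.0002,-0.0098,0,0,0,3.3,1]]';python3 q.py; python3 -m inch '[[0.0002,-0.0098,0,0,0,3.3,1],[0.0002,-0.0098,0,0,0,3.3,1],[0.0002,-0.0098,0,0,0,3.3,1],[0.0002,-0.0098,0,0,0,3.3,1],[0.0002,-0.0098,0,0,0,3.3,1],[0.0002,-0.0098,0,0,0,3.3,1],[0.0002,-0.0095,0,0,0,3.3,1],[0,0,0,0,0,0,1]]';python3 q.py
```

```text
clock: 6.15
eef_pos: [587.1, -210.1, 116.4]
tcp_rot: [-3.141, -0.001, 1.543]
contact_force: [0.9, 4.2, -4.3]
opening: 0.225
grasp_force: 25.7
rad 166.46517742119767 q 0.4961493182070147 z 116.36937104212929 yaw-q 1.047138037606603 [ 0.90372213  4.20230917 -4.30605445] 25.74478805065155
clock: 6.95
eef_pos: [521.4, -193.5, 116.4]
tcp_rot: [-3.141, -0.003, 1.139]
contact_force: [5.6, 13.3, -9.2]
opening: 0.224
grasp_force: 25.3
rad 166.27905384370357 q 0.0860169381291489 z 116.39256128207221 yaw-q 1.0531428313170141 [ 5.58722013 13.26898018 -9.18385032] 25.304321944713593
```

```bash
python3 -m inch '[[0.0005,-0.006,0,0,0,2,1],[0.0003,-0.004,0,0,0,1.4,1],[0,-0.003,0,0,0,1,1],[0,0,0,0,0,0,1]]';python3 q.py
```

```text
clock: 7.35
eef_pos: [510.7, -187.8, 116.4]
tcp_rot: [-3.142, -0.003, 1.064]
contact_force: [5.4, 10.5, -8.8]
opening: 0.224
grasp_force: 25.7
rad 166.19949471108015 q 0.013197754800872818 z 116.39617136104616 yaw-q 1.0508706445469138 [ 5.39275393 10.49784389 -8.81711128] 25.715126395225525
```

```bash
python3 -m inch '[[0.0002,0.0099,0,0,0,-3.4,1],[0.0002,0.0099,0,0,0,-3.4,1],[0.0002,0.0099,0,0,0,-3.4,1],[0.0002,0.0099,0,0,0,-3.4,1],[0.0002,0.0099,0,0,0,-3.4,1],[0.0002,0.0099,0,0,0,-3.4,1],[0.0002,0.0099,0,0,0,-3.4,1],[0.0002,0.0099,0,0,0,-3.4,1]]' >/dev/null; python3 -m inch '[[0.0002,0.0099,0,0,0,-3.4,1],[0.0002,0.0099,0,0,0,-3.4,1],[0.0002,0.0099,0,0,0,-3.4,1],[0.0002,0.0099,0,0,0,-3.4,1],[0.0002,0.0099,0,0,0,-3.4,1],[0.0002,0.0099,0,0,0,-3.4,1],[0.0002,0.0099,0,0,0,-3.4,1],[0.0001,0.005,0,0,0,-1.7,1]]'>/dev/null;  python3 -m inch '[[0,0.0025,0,0,0,-0.8,1],[0,0.002,0,0,0,-0.7,1],[0,0,0,0,0,0,1]]'; python3 q.py
```

```text
clock: 9.25
eef_pos: [661.2, -196.7, 116.4]
tcp_rot: [-3.139, 0.0, 2.011]
contact_force: [-3.9, -6.2, -1.6]
opening: 0.225
grasp_force: 26.5
rad 167.18710908783106 q 0.9517983956099514 z 116.39847207650968 yaw-q 1.0590895638664475 [-3.87515846 -6.15973487 -1.59803643] 26.461507380008698
```

```bash
python3 -m inch '[[0.0002,-0.0099,0,0,0,3.4,1],[0.0002,-0.0099,0,0,0,3.4,1],[0.0002,-0.0099,0,0,0,3.4,1],[0.0002,-0.0099,0,0,0,3.4,1],[0.0002,-0.0099,0,0,0,3.4,1],[0.0002,-0.0099,0,0,0,3.4,1],[0.0002,-0.0099,0,0,0,3.4,1],[0.0002,-0.0099,0,0,0,3.4,1]]' >/dev/null; python3 -m inch '[[0.0002,-0.0099,0,0,0,3.4,1],[0.0002,-0.0099,0,0,0,3.4,1],[0.0002,-0.0099,0,0,0,3.4,1],[0.0002,-0.0099,0,0,0,3.4,1],[0.0002,-0.0099,0,0,0,3.4,1],[0.0002,-0.0099,0,0,0,3.4,1],[0.0002,-0.0099,0,0,0,3.4,1],[0.0002,-0.006,0,0,0,2,1]]'>/dev/null;  python3 -m inch '[[0,-0.0035,0,0,0,1.2,1],[0,0,0,0,0,0,1]]'; python3 q.py
```

```text
clock: 11.05
eef_pos: [511.4, -188.4, 116.4]
tcp_rot: [3.141, -0.006, 1.063]
contact_force: [10.2, 21.2, -10.3]
opening: 0.232
grasp_force: 25.7
rad 166.3622620411581 q 0.018416322704285726 z 116.38599267020707 yaw-q 1.0441923289349773 [ 10.2256348   21.19212007 -10.26848465] 25.6968292593956
```

```bash
python3 -m inch '[[0.0002,0.0099,0,0,0,-3.4,1],[0.0002,0.0099,0,0,0,-3.4,1],[0.0002,0.0099,0,0,0,-3.4,1],[0.0002,0.0099,0,0,0,-3.4,1],[0.0002,0.0099,0,0,0,-3.4,1],[0.0002,0.0099,0,0,0,-3.4,1],[0.0002,0.0099,0,0,0,-3.4,1],[0.0002,0.0099,0,0,0,-3.4,1]]' >/dev/null; python3 -m inch '[[0.0002,0.0099,0,0,0,-3.4,1],[0.0002,0.0099,0,0,0,-3.4,1],[0.0002,0.0099,0,0,0,-3.4,1],[0.0002,0.0099,0,0,0,-3.4,1],[0.0002,0.0099,0,0,0,-3.4,1],[0.0002,0.0099,0,0,0,-3.4,1],[0.0002,0.0099,0,0,0,-3.4,1],[0.0001,0.005,0,0,0,-1.7,1]]'>/dev/null;  python3 -m inch '[[0,0.0025,0,0,0,-0.8,1],[0,0.002,0,0,0,-0.7,1],[0,0,0,0,0,0,1]]'; python3 q.py
```

```text
clock: 12.95
eef_pos: [661.2, -196.9, 116.4]
tcp_rot: [-3.141, -0.003, 2.011]
contact_force: [-3.2, 5.0, 0.4]
opening: 0.225
grasp_force: 26.6
rad 167.31575368321992 q 0.9514450954316975 z 116.40656575073871 yaw-q 1.0592679275490045 [-3.19416213  5.01147875  0.42143581] 26.57126158475876
```

```bash
python3 -m inch '[[0.0003,-0.0099,0,0,0,3.4,1],[0.0003,-0.0099,0,0,0,3.4,1],[0.0003,-0.0099,0,0,0,3.4,1],[0.0003,-0.0099,0,0,0,3.4,1],[0.0003,-0.0099,0,0,0,3.4,1],[0.0003,-0.0099,0,0,0,3.4,1],[0.0003,-0.0099,0,0,0,3.4,1],[0.0003,-0.0099,0,0,0,3.4,1]]' >/dev/null; python3 -m inch '[[0.0003,-0.0099,0,0,0,3.4,1],[0.0003,-0.0099,0,0,0,3.4,1],[0.0003,-0.0099,0,0,0,3.4,1],[0.0003,-0.0099,0,0,0,3.4,1],[0.0003,-0.0099,0,0,0,3.4,1],[0.0003,-0.0099,0,0,0,3.4,1],[0.0003,-0.0099,0,0,0,3.4,1],[0.0002,-0.006,0,0,0,2,1]]'>/dev/null;  python3 -m inch '[[0,-0.0035,0,0,0,1.2,1],[0,0,0,0,0,0,1]]'; python3 q.py
python3 - <<'E'
from rig import r,eyes
import cv2
f=eyes.grab_frame("scene")["img"][125:257,165:341]; cv2.imwrite("pics/s2.png",cv2.resize(f,(800,600),interpolation=cv2.INTER_CUBIC))
E
```

```text
clock: 14.75
eef_pos: [511.7, -188.9, 116.4]
tcp_rot: [3.141, -0.007, 1.062]
contact_force: [12.1, 24.2, -8.2]
opening: 0.224
grasp_force: 25.7
rad 166.67683786336812 q 0.021364066027653728 z 116.42029198349543 yaw-q 1.0409975878343496 [12.05023762 24.15055454 -8.21753442] 25.6620991230011
```

View pics/s2.png

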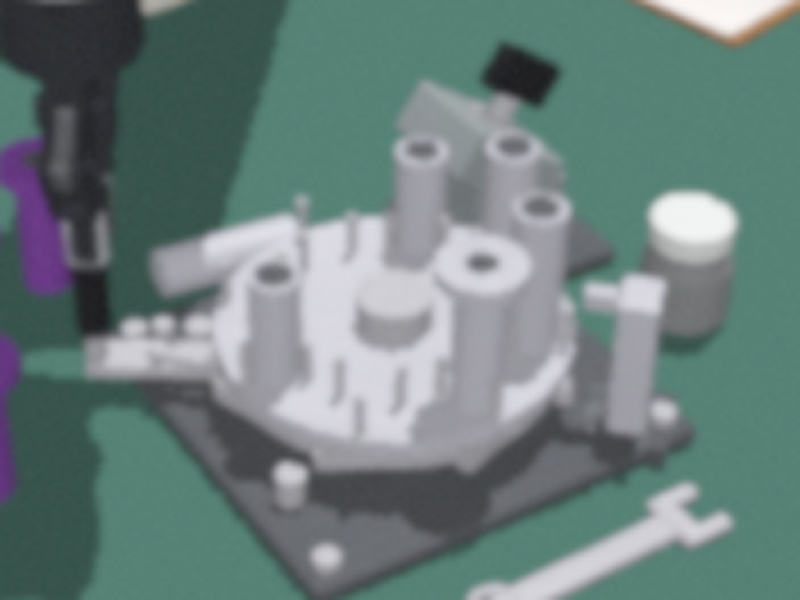

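The flange (482,262) is now one nest short of the pointer (640,290), and everything stands upright. Fourth stroke.

```bash
python3 -m inch '[[0.0003,0.0099,0,0,0,-3.4,1],[0.0002,0.0099,0,0,0,-3.4,1],[0.0002,0.0099,0,0,0,-3.4,1],[0.0002,0.0099,0,0,0,-3.4,1],[0.0002,0.0099,0,0,0,-3.4,1],[0.0002,0.0099,0,0,0,-3.4,1],[0.0002,0.0099,0,0,0,-3.4,1],[0.0002,0.0099,0,0,0,-3.4,1]]' >/dev/null; python3 -m inch '[[0.0002,0.0099,0,0,0,-3.4,1],[0.0002,0.0099,0,0,0,-3.4,1],[0.0002,0.0099,0,0,0,-3.4,1],[0.0002,0.0099,0,0,0,-3.4,1],[0.0002,0.0099,0,0,0,-3.4,1],[0.0002,0.0099,0,0,0,-3.4,1],[0.0002,0.0099,0,0,0,-3.4,1],[0.0001,0.005,0,0,0,-1.7,1]]'>/dev/null;  python3 -m inch '[[0,0.0025,0,0,0,-0.8,1],[0,0.002,0,0,0,-0.7,1],[0,0,0,0,0,0,1],[0,0,0,0,0,0,1],[0,0,0,0,0,0,1]]'; python3 q.py
python3 - <<'E'
from h import *
from rig import r,eyes
import cv2
f=eyes.grab_frame("scene")["img"][125:257,165:341]; cv2.imwrite("pics/s3.png",cv2.resize(f,(800,600),interpolation=cv2.INTER_CUBIC))
t=proj("scene",F(P,(55.15,55.15,144)));print("expect flange bore",(t-[165,125]+.4)*4.545)
E
```

```text
clock: 16.9
eef_pos: [661.3, -197.2, 116.4]
tcp_rot: [-3.141, -0.004, 2.01]
contact_force: [-3.4, 7.0, -0.1]
opening: 0.227
grasp_force: 26.5
rad 167.62511692896157 q 0.9511382118853611 z 116.41474928062105 yaw-q 1.0588893359736975 [-3.43892824  7.01773753 -0.09263398] 26.540628969669342
expect flange bore [541.32091847 210.60955866]
```

View pics/s3.png

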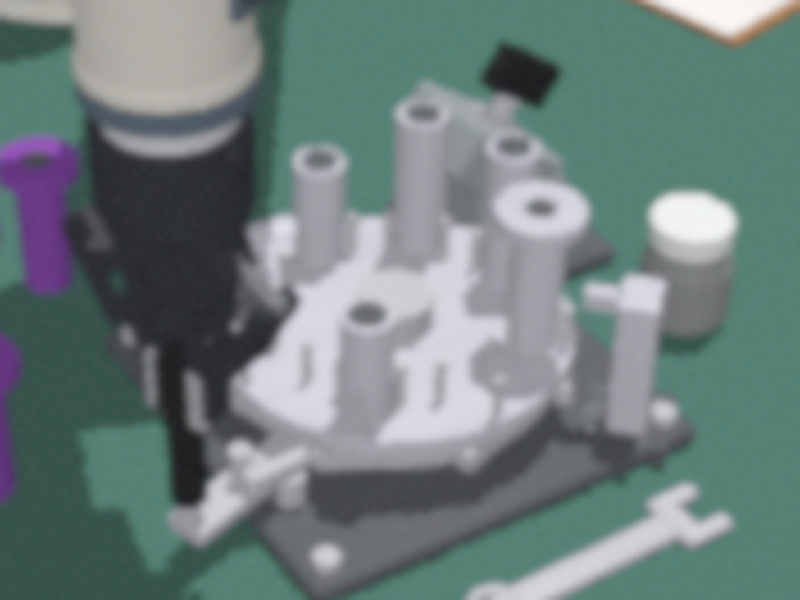

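The flange bore at (542,208) sits where the station predicts, (541,211). Returning the lever home and releasing.

```bash
python3 -m inch '[[0.0003,-0.0099,0,0,0,3.4,1],[0.0003,-0.0099,0,0,0,3.4,1],[0.0003,-0.0099,0,0,0,3.4,1],[0.0003,-0.0099,0,0,0,3.4,1],[0.0003,-0.0099,0,0,0,3.4,1],[0.0003,-0.0099,0,0,0,3.4,1],[0.0003,-0.0099,0,0,0,3.4,1],[0.0003,-0.0099,0,0,0,3.4,1]]' >/dev/null; python3 -m inch '[[0.0003,-0.0099,0,0,0,3.4,1],[0.0003,-0.0099,0,0,0,3.4,1],[0.0003,-0.0099,0,0,0,3.4,1],[0.0003,-0.0099,0,0,0,3.4,1],[0.0003,-0.0099,0,0,0,3.4,1],[0.0003,-0.0099,0,0,0,3.4,1],[0.0003,-0.0099,0,0,0,3.4,1],[0.0002,-0.006,0,0,0,2,1]]'>/dev/null;  python3 -m inch '[[0,-0.0035,0,0,0,1.2,1],[0,0,0,0,0,0,1]]'; python3 q.py
python3 -m inch '[[0,0,0,0,0,0,-0.1],[0,0,0,0,0,0,-0.1],[0,0,0,0,0,0,-0.1],[0,0,0,0,0,0,-0.1],[0,0,-0.03,0,0,0,-0.1],[0,0,-0.04,0,0,0,-0.1],[0,0,-0.04,0,0,0,-0.1],[0,0,-0.03,0,0,0,-0.1]]'
```

```text
clock: 18.75
eef_pos: [511.9, -189.5, 116.4]
tcp_rot: [3.141, -0.008, 1.062]
contact_force: [13.9, 27.4, -9.7]
opening: 0.227
grasp_force: 25.6
rad 167.03615989329276 q 0.024241471757560085 z 116.43697278349978 yaw-q 1.0378292282633903 [13.86188373 27.41939264 -9.65442119] 25.638358891010284
clock: 19.55
eef_pos: [510.4, -194.6, 258.9]
tcp_rot: [3.139, -0.0, 1.065]
contact_force: [1.3, -0.4, -0.8]
opening: 0.549
grasp_force: 0.0
```

```bash
cat >> h.py <<'E'
n=Ro.from_euler("z",P[2]).apply([0,.573,.820]);n/=np.linalg.norm(n); yy=Ro.from_euler("z",P[2]).apply([1,0,0])
W=F(P,(-100,154,115))
def wingR(sg,k=0): return Ro.from_matrix(np.c_[np.cross(sg*yy,-n),sg*yy,-n])*Ro.from_rotvec([0,0,k])
E
python3 - <<'E'
from h import *
from rig import r
s=r.sense();q=s["qpos"];print(np.round(q,3))
def M(q1,a,q4,q5,q6,s4=1,s6=1): return Ro.from_euler("z",q1)*Ro.from_euler("y",a)*Ro.from_euler("z",s4*q4)*Ro.from_euler("y",q5)*Ro.from_euler("z",s6*q6+np.pi/2)
R=Ro.from_euler("xyz",s["tcp_rot"])
for s6 in(1,-1):print(s6,(M(q[0],q[1]+q[2],q[3],q[4],q[5],1,s6).inv()*R).magnitude())
print(W,n)
for sg in(1,-1):
  for k in (0,1.4):
    T=wingR(sg,k)
    for q1 in(.4,.5):
      B=(Ro.from_euler("z",q1)*Ro.from_euler("y",2.0)).inv()*T*Ro.from_euler("z",-np.pi/2)
      print(sg,k,q1,"zyz",np.round(B.as_euler("ZYZ"),2))
E
```

```text
[-0.367  0.219  1.793 -0.     1.128  0.139]
1 1.7082146763033352e-16
-1 0.2782793524557716
[482.31892013 102.21845998 115.        ] [-0.04320467  0.5711595   0.81970127]
1 0 0.4 zyz [-0.58  1.39  0.5 ]
1 0 0.5 zyz [-0.55  1.44  0.58]
1 1.4 0.4 zyz [-0.58  1.39  1.9 ]
1 1.4 0.5 zyz [-0.55  1.44  1.98]
-1 0 0.4 zyz [-0.58  1.39 -2.64]
-1 0 0.5 zyz [-0.55  1.44 -2.56]
-1 1.4 0.4 zyz [-0.58  1.39 -1.24]
-1 1.4 0.5 zyz [-0.55  1.44 -1.16]
```

Run:
```python
from h import *
rows(W+150*n,wingR(1),12,-0.3)
```

```text
dist 384.56965922411007 turn 47.90733981196119 turn/row [-0.84 -2.83 -2.69]
[[0.0265, -0.018, 0.0017, -0.8, -2.8, -2.7, -0.3], [0.0273, -0.0167, 0.0001, -0.8, -2.8, -2.7, -0.3], [0.0281, -0.0154, -0.0015, -0.8, -2.8, -2.7, -0.3], [0.0286, -0.014, -0.0031, -0.8, -2.8, -2.7, -0.3], [0.0291, -0.0126, -0.0047, -0.8, -2.8, -2.7, -0.3], [0.0294, -0.0112, -0.0063, -0.8, -2.8, -2.7, -0.3], [0.0295, -0.0097, -0.0079, -0.8, -2.8, -2.7, -0.3], [0.0295, -0.0082, -0.0095, -0.8, -2.8, -2.7, -0.3]]
[[0.0293, -0.0066, -0.0111, -0.8, -2.8, -2.7, -0.3], [0.029, -0.0051, -0.0126, -0.8, -2.8, -2.7, -0.3], [0.0286, -0.0035, -0.0141, -0.8, -2.8, -2.7, -0.3], [0.028, -0.002, -0.0155, -0.8, -2.8, -2.7, -0.3]]
```

```bash
python3 -m inch '[[0.0265,-0.018,0.0015,-0.8,-2.8,-2.7,-0.3],[0.0275,-0.0165,0,-0.8,-2.8,-2.7,-0.3],[0.028,-0.0155,-0.0015,-0.8,-2.8,-2.7,-0.3],[0.0285,-0.014,-0.003,-0.8,-2.8,-2.7,-0.3],[0.029,-0.0125,-0.0045,-0.8,-2.8,-2.7,-0.3],[0.0295,-0.011,-0.0065,-0.8,-2.8,-2.7,-0.3],[0.0295,-0.0095,-0.008,-0.8,-2.8,-2.7,-0.3],[0.0295,-0.008,-0.0095,-0.8,-2.8,-2.7,-0.3]]'
python3 -m inch '[[0.0295,-0.0065,-0.011,-0.8,-2.8,-2.7,-0.3],[0.029,-0.005,-0.0125,-0.8,-2.8,-2.7,-0.3],[0.0285,-0.0035,-0.014,-0.8,-2.8,-2.7,-0.3],[0.028,-0.002,-0.0155,-0.8,-2.8,-2.7,-0.3],[0,0,0,0,0,0,-0.3],[0,0,0,0,0,0,-0.3]]'
python3 - <<'E'
from h import *
from rig import r
print(np.round(r.sense()["qpos"],2))
rows(W+60*n,wingR(1),4,-0.3)
E
```

```text
clock: 20.35
eef_pos: [487.5, 61.8, 243.9]
tcp_rot: [3.103, 0.404, 1.441]
contact_force: [-0.6, -0.1, 0.0]
opening: 0.647
grasp_force: 0.0
clock: 20.95
eef_pos: [476.1, 188.6, 236.9]
tcp_rot: [-3.132, 0.602, 1.653]
contact_force: [-0.7, -0.2, -0.4]
opening: 0.648
grasp_force: 0.0
[ 0.67  0.38  1.76 -0.49  1.4   0.78]
dist 89.54550156937884 turn 0.6627816932378848 turn/row [-0.09 -0.12  0.08]
[[-0.0005, 0.0001, 0.0224, -0.1, -0.1, 0.1, -0.3], [-0.0004, 0.0, 0.0224, -0.1, -0.1, 0.1, -0.3], [-0.0004, -0.0, 0.0224, -0.1, -0.1, 0.1, -0.3], [-0.0003, -0.0, 0.0224, -0.1, -0.1, 0.1, -0.3]]
```

```bash
python3 -m inch '[[-0.0005,0,0.0225,-0.1,-0.1,0.1,-0.3],[-0.0005,0,0.0225,-0.1,-0.1,0.1,-0.3],[-0.0005,0,0.0225,-0.1,-0.1,0.1,-0.3],[-0.0005,0,0.0225,-0.1,-0.1,0.1,-0.3],[0,0,0,0,0,0,-0.3],[0,0,0,0,0,0,-0.3]]'
python3 - <<'E'
from h import *
from rig import r,eyes
import cv2
rows(W+5*n,wingR(1),5,-0.3)
a=eyes.grab_frame("scene")["img"][90:190,220:340]; b=eyes.grab_frame("top")["img"][185:285,140:260]
cv2.imwrite("pics/w1.png",np.hstack([cv2.resize(a,(400,400),interpolation=2),cv2.resize(b,(400,400),interpolation=2)]))
E
```

```text
clock: 21.55
eef_pos: [480.0, 134.6, 164.9]
tcp_rot: [3.139, 0.608, 1.641]
contact_force: [-0.2, 0.5, -0.5]
opening: 0.65
grasp_force: 0.0
dist 54.585897469352155 turn 0.27837363349292243 turn/row [-0.   -0.02 -0.05]
[[0.0004, -0.0, 0.0109, -0.0, -0.0, -0.1, -0.3], [0.0004, -0.0, 0.0109, -0.0, -0.0, -0.1, -0.3], [0.0004, -0.0, 0.0109, -0.0, -0.0, -0.1, -0.3], [0.0004, -0.0, 0.0109, -0.0, -0.0, -0.1, -0.3], [0.0004, -0.0, 0.0109, -0.0, -0.0, -0.1, -0.3]]
```

View pics/w1.png

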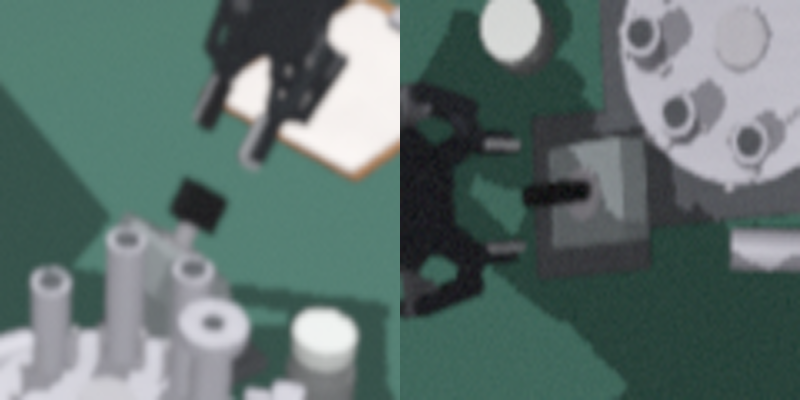

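The fingers, at (500,144) and (505,249) in the top half, straddle the wing at (555,192), and the approach line is right. Closing in.

```bash
python3 -m inch '[[0.0004,0,0.011,0,0,0,-0.3],[0.0004,0,0.011,0,0,0,-0.3],[0.0004,0,0.011,0,0,0,-0.3],[0.0004,0,0.011,0,0,0,-0.3],[0.0004,0,0.011,0,0,0,-0.3],[0,0,0,0,0,0,-0.3]]'
python3 -m inch '[[0,0,0,0,0,0,1],[0,0,0,0,0,0,1],[0,0,0,0,0,0,1],[0,0,0,0,0,0,1],[0,0,0,0,0,0,1],[0,0,0,0,0,0,1],[0,0,0,0,0,0,1]]' 50
```

```text
clock: 22.25
eef_pos: [481.3, 104.7, 116.6]
tcp_rot: [-3.141, 0.61, 1.644]
contact_force: [0.2, 1.0, 0.6]
opening: 0.652
grasp_force: 0.0
clock: 22.95
eef_pos: [483.7, 106.5, 118.7]
tcp_rot: [3.135, 0.608, 1.643]
contact_force: [5.5, -0.9, -1.3]
opening: 0.149
grasp_force: 52.4
```

```bash
python3 -m inch '[[0,0,-0.004,0,0,0,1],[0,0,-0.004,0,0,0,1],[0,0,-0.004,0,0,0,1],[0,0,-0.004,0,0,0,1],[0,0,-0.0015,0,0,0,1],[0,0,0,0,0,0,1]]'
python3 - <<'E'
from h import *
from rig import r
s=r.sense();print((s["eef_pos"]-[483.7,106.5,118.7])@n, s["contact_force"]@n)
E
```

```text
clock: 23.55
eef_pos: [483.0, 116.4, 132.8]
tcp_rot: [3.135, 0.608, 1.643]
contact_force: [8.4, -3.4, -6.8]
opening: 0.154
grasp_force: 51.4
17.1976972844351 -7.826952493475812
```

```bash
python3 -m inch '[[0,0,0,0,0,5,1],[0,0,0,0,0,5,1],[0,0,0,0,0,5,1],[0,0,0,0,0,5,1],[0,0,0,0,0,5,1],[0,0,0,0,0,5,1],[0,0,0,0,0,5,1],[0,0,0,0,0,5,1]]'
python3 - <<'E'
from rig import r
s=r.sense();print(s["wrist_torque"],s["qpos"])
E
```

```text
clock: 24.35
eef_pos: [483.4, 116.4, 132.7]
tcp_rot: [2.715, 0.447, 0.845]
contact_force: [9.6, -4.4, -6.5]
opening: 0.155
grasp_force: 51.3
[ 0.36993138 -1.16065964  0.88866351] [ 0.57007326  0.47411573  1.90990556 -0.58763681  1.14450874  1.55168916]
```

```bash
python3 -m inch '[[0,0,0,0,0,5,1],[0,0,0,0,0,5,1],[0,0,0,0,0,5,1],[0,0,0,0,0,5,1],[0,0,0,0,0,5,1],[0,0,0,0,0,5,1],[0,0,0,0,0,5,1],[0,0,0,0,0,4,1]]'
python3 -m inch '[[0,0,0,0,0,1.5,1],[0,0,0,0,0,0,1]]'
python3 - <<'E'
from h import *
from rig import r
s=r.sense();R=Ro.from_euler("xyz",s["tcp_rot"]);print(s["wrist_torque"],(wingR(1).inv()*R).as_rotvec(),(s["eef_pos"]-[483.7,106.5,118.7])@n,s["contact_force"]@n)
E
```

```text
clock: 25.15
eef_pos: [483.7, 116.3, 132.9]
tcp_rot: [2.541, 0.101, 0.232]
contact_force: [11.7, -4.9, -6.1]
opening: 0.155
grasp_force: 51.3
clock: 25.35
eef_pos: [483.7, 116.3, 132.9]
tcp_rot: [2.539, 0.088, 0.212]
contact_force: [11.7, -4.7, -5.6]
opening: 0.154
grasp_force: 51.3
[ 0.17999609 -1.39847874  1.02183804] [-0.0032877   0.00583654  1.40849207] 17.218176580272356 -7.768963396767194
```

```bash
python3 -m inch '[[0,0,0.0025,0,0,0,1],[0,0,0.0025,0,0,0,1],[0,0,0,0,0,0,1],[0,0,0,0,0,0,-0.3],[0,0,0,0,0,0,-0.3],[0,0,0,0,0,0,-0.3],[0,0,0,0,0,0,-0.3],[0,0,0,0,0,0,-0.3]]'
python3 -m inch '[[0,0,-0.015,0,0,0,-0.3],[0,0,-0.025,0,0,0,-0.3],[0,0,-0.03,0,0,0,-0.3],[0,0,-0.03,0,0,0,-0.3],[0,0,-0.03,0,0,0,-0.3],[0,0,-0.02,0,0,0,-0.3],[0,0,0,0,0,0,-0.3],[0,0,0,0,0,0,-0.3]]'
python3 - <<'E'
from h import *
from rig import r,eyes
import cv2
a=eyes.grab_frame("scene")["img"][110:250,165:345]; b=eyes.grab_frame("top")["img"][150:290,145:325]
cv2.imwrite("pics/end.png",np.hstack([cv2.resize(a,(400,311),interpolation=2),cv2.resize(b,(400,311),interpolation=2)]))
E
```

```text
clock: 26.15
eef_pos: [481.5, 113.1, 128.3]
tcp_rot: [2.539, 0.092, 0.21]
contact_force: [0.1, -0.0, 0.2]
opening: 0.649
grasp_force: 0.0
clock: 26.95
eef_pos: [474.8, 198.8, 251.6]
tcp_rot: [2.54, 0.092, 0.211]
contact_force: [0.6, 0.2, -0.2]
opening: 0.65
grasp_force: 0.0
```

View pics/end.png

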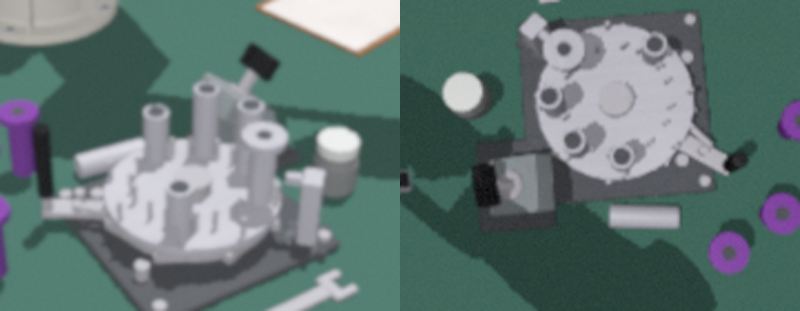

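The flange is at the pointer (565,48), the lever is home (735,160), the wing is out and turned (487,185), all fittings stand upright, and the gripper is clear of everything. Handing in.

```bash
python3 -c "
from rig import r
print(r.sign_off())"
```

```text
the job is handed in; nothing more can be done
None
```

The job is handed in: after four lever strokes the flanged fitting is at the pointer, the lever is back home, the screw is pulled out and turned to its stop, and the last pictures show nothing disturbed; no verdict came back.

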